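# Put gas-line couplings and filters away by gas colour

### The job

Put the five gas-line parts away: each goes into the tray of its own colour, couplings (brass foot and nipple) standing in the tray's plain bay and filters (aluminium ends) standing in its black-lined bay. Leave every part upright on the floor of its bay and let go; tip none of them over on the way, and leave the thickness gauge and the mug where they are.

Things in the scene. Friction and masses are not known exactly. Their poses are not given: they have to be found in the camera images.
- coupling_red_center (a point): quick coupling standing upright, red gas: round brass foot 40 mm diameter and 14 mm high, then a red sleeve 37 mm diameter (to 60 mm above the foot's underside) with two thin steel rings, then a thin brass nipple 18 mm diameter (collar 21 mm) on top. 76 mm tall, 0.11 to 0.28 kg. This point is on its axis, half-way up (38 mm above its underside); z points up along the axis.
- coupling_green_center (a point): quick coupling standing upright, green gas: round brass foot 40 mm diameter and 14 mm high, then a green sleeve 37 mm diameter (to 60 mm above the foot's underside) with two thin steel rings, then a thin brass nipple 18 mm diameter (collar 21 mm) on top. 76 mm tall, 0.11 to 0.28 kg. This point is on its axis, half-way up (38 mm above its underside); z points up along the axis.
- coupling_blue_center (a point): quick coupling standing upright, blue gas: round brass foot 40 mm diameter and 14 mm high, then a blue sleeve 37 mm diameter (to 60 mm above the foot's underside) with two thin steel rings, then a thin brass nipple 18 mm diameter (collar 21 mm) on top. 76 mm tall, 0.11 to 0.28 kg. This point is on its axis, half-way up (38 mm above its underside); z points up along the axis.
- filter_red_center (a point): in-line filter standing upright, red gas: plain cylinder 40 mm diameter, red body with silver aluminium ends and a red disc 29 mm across in the middle of its silver top. 76 mm tall, 0.11 to 0.28 kg. This point is on its axis, half-way up (38 mm above its underside); z points up along the axis.
- filter_green_center (a point): in-line filter standing upright, green gas: plain cylinder 40 mm diameter, green body with silver aluminium ends and a green disc 29 mm across in the middle of its silver top. 76 mm tall, 0.11 to 0.28 kg. This point is on its axis, half-way up (38 mm above its underside); z points up along the axis.
- tray_red: red plastic two-bay tray, fixed to the counter, 146 mm (its x) by 80 mm (its y), at any yaw. Origin: centre of its underside, on the counter; z up. Floor 4 mm thick, top of walls 14 mm above the counter, walls 4 mm thick; a divider 4 mm thick along its y axis splits it into two bays, each 67 mm (x) by 72 mm (y) inside. The black bay, its floor lined black, is centred at x = +35.5 mm, the plain red bay at x = -35.5 mm.
- tray_green: green plastic two-bay tray, fixed to the counter, 146 mm (its x) by 80 mm (its y), at any yaw. Origin: centre of its underside, on the counter; z up. Floor 4 mm thick, top of walls 14 mm above the counter, walls 4 mm thick; a divider 4 mm thick along its y axis splits it into two bays, each 67 mm (x) by 72 mm (y) inside. The black bay, its floor lined black, is centred at x = +35.5 mm, the plain green bay at x = -35.5 mm.
- tray_blue: blue plastic two-bay tray, fixed to the counter, 146 mm (its x) by 80 mm (its y), at any yaw. Origin: centre of its underside, on the counter; z up. Floor 4 mm thick, top of walls 14 mm above the counter, walls 4 mm thick; a divider 4 mm thick along its y axis splits it into two bays, each 67 mm (x) by 72 mm (y) inside. The black bay, its floor lined black, is centred at x = +35.5 mm, the plain blue bay at x = -35.5 mm.
- gauge: bystander: dial thickness gauge, silver base 110 x 90 mm, steel column and black head, 180 mm tall, loose, 2.2 kg. Origin: centre of its underside.
- mug: bystander: blue ceramic mug, 76 mm diameter, 92 mm tall, loose. Origin: centre of its underside.
Mind the look-alikes: they are no part of the job. What is shaped like the part that bears filter_green_center but purple is not meant.

How it is judged:
At the end, for the whole second after the job is handed in: Each part released, at rest, upright within 0.12 rad, on the floor of its bay in the tray of its colour (couplings plain bay, filters black bay): axis within 14.5 mm (tray x) and 17.5 mm (tray y) of the bay's centre, centre 37 to 47 mm above the counter (x of coupling_red_center in the frame of tray_red between -0.05 and -0.021 m and y of coupling_red_center in the frame of tray_red between -0.0175 and 0.0175 m and height (world z) of coupling_red_center between 0.037 and 0.047 m and angle between each of coupling_red_center, coupling_green_center, coupling_blue_center, filter_red_center, filter_green_center's own z axis and vertical below 0.12 rad and linear speed of each of coupling_red, coupling_green, coupling_blue, filter_red, filter_green below 0.02 m/s and x of coupling_green_center in the frame of tray_green between -0.05 and -0.021 m and y of coupling_green_center in the frame of tray_green between -0.0175 and 0.0175 m and height (world z) of coupling_green_center between 0.037 and 0.047 m and x of coupling_blue_center in the frame of tray_blue between -0.05 and -0.021 m and y of coupling_blue_center in the frame of tray_blue between -0.0175 and 0.0175 m and height (world z) of coupling_blue_center between 0.037 and 0.047 m and x of filter_red_center in the frame of tray_red between 0.021 and 0.05 m and y of filter_red_center in the frame of tray_red between -0.0175 and 0.0175 m and height (world z) of filter_red_center between 0.037 and 0.047 m and x of filter_green_center in the frame of tray_green between 0.021 and 0.05 m and y of filter_green_center in the frame of tray_green between -0.0175 and 0.0175 m and height (world z) of filter_green_center between 0.037 and 0.047 m); the robot touches nothing.
It fails at once if a coupling or filter is tipped over (more than 0.7 rad) (angle between any of coupling_red_center, coupling_green_center, coupling_blue_center, filter_red_center, filter_green_center's own z axis and vertical above 0.7 rad).
It fails at once if the thickness gauge or the mug is moved more than 20 mm or tilted more than 0.3 rad (distance of any of gauge, mug from where it was at the start of the episode above 0.02 m or angle between any of gauge, mug's own z axis and vertical above 0.3 rad).
It also fails if it takes over 120 s, if anything falls off the work surface, if the arm or the gripper's body presses on something with over 40 N, if the wrist force passes 120 N, or if a joint passes its speed limit or range.

### The arm

A 7-joint arm with a two-finger parallel gripper is mounted at the origin on the work surface. World frame = base frame: x ahead of the robot, y to its left, z up, the work surface at z = 0. Lengths are in m, angles in rad, forces in N, time in s.
With the tool pointing down it reaches from about 0.4 to 0.85 m from the base axis. Payload 10.4 kg.
Tool frame: the origin (TCP) lies at the very end of the fingers, on their centre line; the grasp point (between the pads) lies 19 mm behind it; y points along the fingers, z is the direction in which the jaws open and shut, and the axes are right-handed (so a half turn about y gives the same grasp; the last joint's range is limited). The gripper opens to 87 mm and grips with 3 to 60 N. Pads are 19 mm wide; open, the fingers measure 117 mm over their backs; the gripper's body (75 mm by 190 mm) begins 51 mm behind the grasp point.
Start: joints at [1.249, 0.332, -0.065, 1.46, 0.022, 1.35, -0.088], TCP at [0.184, -0.597, 0.223] pointing down, gripper open.
Joint ranges: [-2.6, 2.6], [-0.5, 2.12], [-1.47, 1.34], [0.16, 2.42], [-1.27, 4.41], [0.06, 2.06], [-2.6, 2.6]. Speed limits (rad/s): [2.22, 2.22, 2.79, 2.79, 3.14, 3.14, 3.14].

### API

Orientations are given as a unit quaternion [w, x, y, z].
In Python, from rig import bot, optics, sign_off, finder gives the robot as it stands.
- The arm moves only by the shell command python3 -m jog 'ROWS'. ROWS is JSON, a list that holds one entry, the list of rows, each a list of 5 numbers: the shift along the tool's x, y, z in cm, then the turn about the tool's y in degrees, then the closure, from 0 (fully open) to 1 (shut). A call has 1 to 10 rows; each row shifts and turns the commanded pose from where the row before left it, along the tool's axes as they then stand; what a row does not reach is not made up. A row lasts 1/10 s, in which the tool goes at most 50 mm and 8.59 degrees, less where a joint would pass 70% of its speed; a pose out of reach is approached as far as the arm can. A call with a gripper value outside its range is refused whole. The fingers move at their own pace and stop on an object; the grip force is fixed at half the most. Time passes only in rows, so rows that do not move let the fingers close. It gives the time, the measured TCP pose, the force and the opening at its end, in the units of the state.
- bot.get_state(): the state, without advancing time (a new reading comes with each control period).
- optics.grab_frame(name): name is "scene" or "top" or "wrist"; returns a dict with "color" (420x560x3 uint8, red, green, blue), "fovy" (degrees; the focal length in pixels is half the picture's height over the tangent of half this angle, whatever the lens; pixels are square), "cx", "cy" (the principal point, pixels), "pose" (4x4, takes a point from camera to world coordinates). Camera axes: x right, y down, z forward; pixel columns grow to the right and rows downward; lengths in m; the calibration is good to about 2 mm. A picture is of the moment at which its call begins. There is no depth.
- sign_off(): hands the job in, once; it reports no verdict.
Trained networks look in a picture, given as the dict that the camera call returned (one of the last four; its "shot" number tells which), for a name from the list of things; names that differ only in an ending like _2 or _b are one class to them, and where a whole thing is asked for, a point or a joint stands for the part that bears it (a point fixed in the world has none). Each returns a list of dicts, best first, with "p" (0 to 1); they miss things now and then, are a little off and sometimes report something else, mostly with a low value. They report only what shows in the picture. A call takes as long as a camera call. They do not tell look-alikes from the thing itself.
- finder.spot_in(thing, picture): "location" ([row, column] as shares, 0 to 1, of the picture: columns of its width, rows of its height, amid what is visible of it).
The state is a dict: "t": time; "q": joint angles; "dq": joint speeds; "joint_efforts": joint torques, N m; "tcp_pos": TCP position; "eef_rot": TCP orientation; "ft_force": force on the tool from outside, world axes, zero at the start; "moment": the same for the moment, N m; "gripper_width": finger opening in m.
Only numpy, scipy, OpenCV 4.12 (cv2) and the standard library are available. Lean on these libraries where they do the work, as an engineer would, in place of code of your own. Each camera call takes 0.05 s, during which the arm holds its last target. There are 200 camera calls.

## Working session

There is one attempt and no reset: what is moved stays moved. The work goes in short steps, Python scripts to look and compute and a shell command to move; the robot and the scene stay as the last step left them, time stands still between calls to the robot, and variables do not carry over. Pictures are saved under pics/ and viewed, about 12 in all and at most 16, crops included, and the job is handed in when it is done.

```bash
mkdir -p pics; ls
python3 - <<'E'
from rig import bot, optics, finder
import cv2
s=bot.get_state(); print({k:s[k] for k in('t','tcp_pos','eef_rot','gripper_width')})
for n in("scene","top"):
    f=optics.grab_frame(n); cv2.imwrite(f"pics/{n}0.png",cv2.cvtColor(f["color"],cv2.COLOR_RGB2BGR)); print(n,f["fovy"],f["cx"],f["cy"],f["pose"])
E
```

```text
pics
{'t': 0.0, 'tcp_pos': array([ 0.18386462, -0.59692365,  0.22173412]), 'eef_rot': array([ 0.10515616, -0.10535363,  0.69973513, -0.69872279]), 'gripper_width': 0.08753174134929806}
scene 56.289289930923935 279.3889911091522 211.38681431509957 [[ 0.56933373  0.52425191 -0.63326064  1.16301532]
 [ 0.82204549 -0.3724178   0.43075073 -0.43130936]
 [-0.01001564 -0.76580997 -0.64298894  0.75045235]
 [ 0.          0.          0.          1.        ]]
top 46.056834890441294 282.4932323159221 209.80852440459313 [[-0.00586622 -0.99841464  0.05598022  0.39457996]
 [-0.99982938  0.00683668  0.01716002 -0.00239278]
 [-0.01751553 -0.05587    -0.9982844   1.54284111]
 [ 0.          0.          0.          1.        ]]
```

View pics/scene0.png

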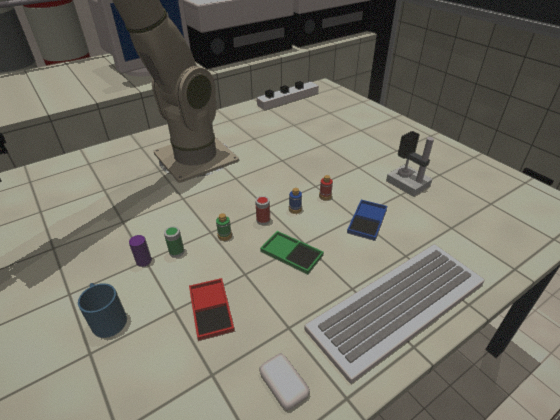

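View pics/top0.png

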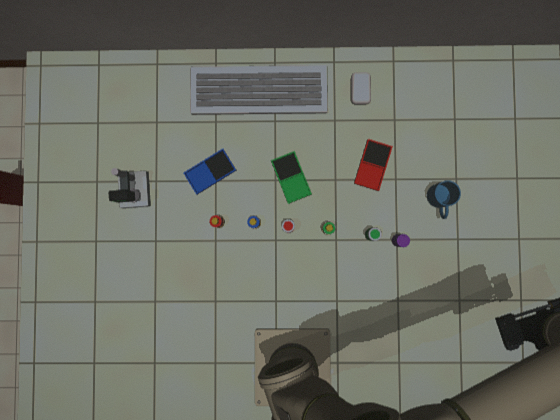

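The top view shows these candidates, as (column, row):
- **Couplings:** red (216,221), blue (254,222) and green (328,228).
- **Filters:** red (288,226) and green (374,234).
- **Look-alike, to be avoided:** the purple cylinder at (402,240).
- **Trays:** blue (210,172), green (291,177) and red (373,165).
- **Bystanders:** mug at (442,195), gauge at (130,190).

The blue mug and the blue tray could both be confused with the blue coupling. Next I'll measure positions and check them in one close crop.

```bash
cat > h.py <<'E'
from rig import bot, optics, finder
import numpy as np, cv2, json
from scipy.spatial.transform import Rotation as R
def K(f): F=f["color"].shape[0]/2/np.tan(np.radians(f["fovy"])/2); return np.array([[F,0,f["cx"]],[0,F,f["cy"]],[0,0,1]])
def back(f,uv,z):
    P=np.array(f["pose"]); d=P[:3,:3]@np.linalg.solve(K(f),[uv[0],uv[1],1]); return P[:3,3]+d*(z-P[2,3])/d[2]
def proj(f,X):
    P=np.array(f["pose"]); c=P[:3,:3].T@(np.array(X)-P[:3,3]); c=K(f)@c; return c[:2]/c[2]
def toolR(s): q=s["eef_rot"]; return R.from_quat([q[1],q[2],q[3],q[0]]).as_matrix()
HUE={'red':[(0,8),(172,180)],'green':[(45,85)],'blue':[(100,125)]}
def mask(f,c,smin=110,vmin=40):
    h=cv2.cvtColor(f["color"],cv2.COLOR_RGB2HSV)
    return sum(cv2.inRange(h,(a,smin,vmin),(b,255,255)) for a,b in HUE[c])
E
python3 - <<'E'
from h import *
s=bot.get_state(); print("toolR\n",toolR(s).round(3))
f=optics.grab_frame("top")
big=cv2.resize(f["color"],None,fx=4,fy=4,interpolation=cv2.INTER_CUBIC)
dark=cv2.inRange(cv2.cvtColor(f["color"],cv2.COLOR_RGB2HSV),(0,0,0),(180,255,75))
trays={'blue':(180,145,60,52),'green':(265,147,50,60),'red':(350,133,48,62)}
out={}
pts=[]
for c,(x,y,w,h) in trays.items():
    m=mask(f,c); 
    z=np.zeros_like(m); z[y:y+h,x:x+w]=255
    t=(m|dark)&z; n,l,st,ce=cv2.connectedComponentsWithStats(t); i=1+st[1:,4].argmax()
    q=np.argwhere(l==i)[:,::-1].astype(np.float32)
    rect=cv2.minAreaRect(q); bx=cv2.boxPoints(rect)
    W=np.array([back(f,p,.014)[:2] for p in bx]); o=W.mean(0)
    dk=np.argwhere((dark>0)&(m==0)&(l==i))[:,::-1].mean(0)
    bd=back(f,dk,.008)[:2]-o
    e=[W[1]-W[0],W[2]-W[1]]; L=[np.linalg.norm(v) for v in e]; ax=e[int(np.argmax(L))]/max(L); ax*=np.sign(ax@bd)
    out[c]=dict(o=o.tolist(),plain=(o-.0355*ax).tolist(),black=(o+.0355*ax).tolist(),yaw=float(np.degrees(np.arctan2(ax[1],ax[0]))))
    print(c,o.round(4),'size',np.round(L,4),'yaw',round(out[c]['yaw'],1),'plain',np.round(out[c]['plain'],4),'black',np.round(out[c]['black'],4),'darkoff',bd.round(3))
    pts+=[proj(f,[*out[c]['plain'],.004]),proj(f,[*out[c]['black'],.004])]
cand={'coupling_red':(216,221,'red',.055),'coupling_blue':(254,222,'blue',.055),'filter_red':(288,226,'red',.076),'coupling_green':(328,228,'green',.055),'filter_green':(374,234,'green',.076)}
for nme,(x,y,c,z) in cand.items():
    m=mask(f,c,90); r=12; zz=np.zeros_like(m); zz[y-r:y+r,x-r:x+r]=255
    q=np.argwhere(m&zz)[:,::-1].astype(np.float32); hull=cv2.convexHull(q); mo=cv2.moments(hull); u=(mo['m10']/mo['m00'],mo['m01']/mo['m00'])
    p=back(f,u,z); sp=[(round(d['location'][1]*560),round(d['location'][0]*420),round(d['p'],2)) for d in finder.spot_in(nme+'_center',f)[:2]]
    print(nme,np.round(u,1),len(q),p[:2].round(4),sp); out[nme]=p[:2].tolist(); pts.append(proj(f,[*p[:2],.076]))
json.dump(out,open('m.json','w'))
for p in pts: cv2.drawMarker(big,tuple(int(4*v+2) for v in p),(255,0,255),cv2.MARKER_CROSS,10,1)
cv2.imwrite('pics/crop.png',cv2.cvtColor(big[500:1000,650:1650],cv2.COLOR_RGB2BGR)[:, :] if 0 else cv2.resize(cv2.cvtColor(big[500:1000,650:1650],cv2.COLOR_RGB2BGR),(800,400)))
E
```

```text
toolR
 [[-0.956 -0.     0.294]
 [-0.294  0.001 -0.956]
 [ 0.    -1.    -0.001]]
blue [0.6023 0.2513] size [0.1455 0.0817] yaw -58.4 plain [0.5837 0.2816] black [0.6209 0.2211] darkoff [ 0.019 -0.028]
green [ 0.5826 -0.0027] size [0.0791 0.1449] yaw 21.6 plain [ 0.5496 -0.0157] black [0.6156 0.0104] darkoff [0.034 0.013]
red [ 0.6198 -0.2571] size [0.1468 0.0823] yaw -17.8 plain [ 0.586  -0.2463] black [ 0.6536 -0.2679] darkoff [ 0.034 -0.012]
coupling_red [215.8 220.8] 83 [0.4462 0.2247] [(219, 223, 0.64)]
coupling_blue [252.9 221.6] 71 [0.443  0.1125] [(256, 223, 0.41)]
filter_red [287.9 225.6] 70 [0.4297 0.0072] [(257, 225, 0.65)]
coupling_green [328.5 227.6] 75 [ 0.4236 -0.1148] [(328, 223, 0.65)]
filter_green [373.  234.1] 78 [ 0.4031 -0.2443] [(403, 238, 0.7), (374, 234, 0.51)]
```

View pics/crop.png

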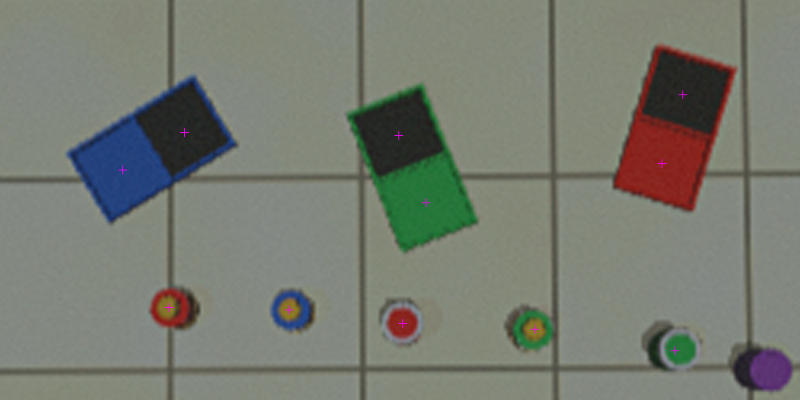

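The crop confirms the choice: the green filter (silver rim, green disc) is at crop (680,349), and the purple look-alike at (770,370) is left alone. My green-filter blob sits about 5 mm off because of shadow, so I use y≈-0.249. First I turn the jaws along world y, then move above it and check with the wrist camera.

```bash
python3 -m jog '[[[0,0,0,8.5,0.2],[0,0,0,8.5,0.2],[-2.2,0,-3.5,0,0.2],[-2.2,0,-3.5,0,0.2],[-2.2,0,-3.5,0,0.2],[-2.2,0,-3.5,0,0.2],[-2.2,0,-3.5,0,0.2],[-2.2,0,-3.5,0,0.2],[-2.2,0,-3.5,0,0.2]]]'
python3 -m jog '[[[-2.2,0,-3.5,0,0.2],[-2.2,0,-3.5,0,0.2],[-2.1,0,-3.3,0,0.2],[0,0,0,0,0.2],[0,0,0,0,0.2]]]'
cat > wr.py <<'E'
import sys
from h import *
f=optics.grab_frame("wrist"); s=bot.get_state(); print(s['t'],s['tcp_pos'].round(4),s['gripper_width'],'\n',toolR(s).round(3)); m=json.load(open('m.json'))
im=f["color"].copy()
for k,v in m.items():
    P=[(v,.076)] if isinstance(v,list) else [(v['plain'],.004),(v['black'],.004)]
    for p,z in P:
        u=proj(f,[*p,z])
        if np.all(np.abs(u)<2000) and 0<u[0]<560 and 0<u[1]<420: cv2.drawMarker(im,tuple(int(x) for x in u),(255,0,255),cv2.MARKER_CROSS,14,1); print(k,u.round())
cv2.imwrite(f'pics/{sys.argv[1]}.png',cv2.cvtColor(im,cv2.COLOR_RGB2BGR))
E
python3 wr.py w1
```

```text
t: 1.3
tcp_pos: [0.3381, -0.3505, 0.2228]
eef_rot: [-0.001, 0.001, -0.707, 0.707]
ft_force: [0.2, 0.3, -0.7]
gripper_width: 0.0699
t: 1.8
tcp_pos: [0.4025, -0.2485, 0.2227]
eef_rot: [-0.001, 0.001, -0.707, 0.707]
ft_force: [0.3, -1.2, 0.4]
gripper_width: 0.0698
1.85 [ 0.4019 -0.2495  0.2226] 0.06963539706068818 
 [[-1.    -0.     0.002]
 [-0.002 -0.    -1.   ]
 [ 0.    -1.     0.   ]]
green [77. 53.]
red [275.  19.]
filter_red [ 31. 166.]
coupling_green [149. 172.]
filter_green [273. 192.]
```

View pics/w1.png

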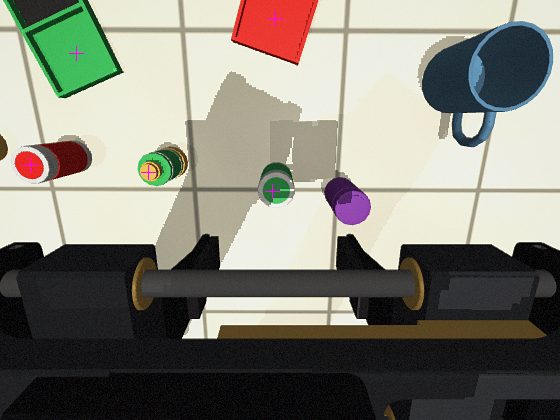

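The wrist view agrees with the map: the green filter's disc is at (277,191) against a predicted (273,192), and the tray marker sits in the middle of the red bay. The purple look-alike at (348,205) is close, so I narrow the jaws before descending.

```bash
python3 -m jog '[[[0,4,0,0,0.34],[0,4,0,0,0.34],[0,4,0,0,0.34],[0,3,0,0,0.34],[0,2.5,0,0,0.34],[0,1.8,0,0,0.34],[0,0.9,0,0,0.34],[0,0,0,0,0.34]]]'
python3 -m jog '[[[0,0,0,0,1],[0,0,0,0,1],[0,0,0,0,1],[0,0,0,0,1],[0,0,0,0,1]]]'
python3 -m jog '[[[0,-1,0,0,1],[0,-2,0,0,1],[0,-3,0,0,1],[0,-3,0,0,1],[0,-2,0,0,1],[0,-1,0,0,1]]]'
```

```text
t: 2.65
tcp_pos: [0.4012, -0.2495, 0.0197]
eef_rot: [-0.0, -0.001, 0.707, -0.707]
ft_force: [-0.3, 0.0, 0.3]
gripper_width: 0.0572
t: 3.15
tcp_pos: [0.4028, -0.2492, 0.0214]
eef_rot: [-0.001, 0.0, -0.707, 0.707]
ft_force: [-1.0, 0.3, 7.2]
gripper_width: 0.0394
t: 3.75
tcp_pos: [0.403, -0.2492, 0.1429]
eef_rot: [-0.002, -0.0, -0.706, 0.708]
ft_force: [-0.4, -0.4, -1.3]
gripper_width: 0.0396
```

```bash
python3 -m jog '[[[-1.3,0,-1.6,0,1],[-2.5,0,-3,0,1],[-2.5,0,-3,0,1],[-2.5,0,-3,0,1],[-2.5,0,-3,0,1],[-2.5,0,-3,0,1],[-2.5,0,-3,0,1],[-2.5,0,-3,0,1],[-1.5,0,-2.1,0,1],[-1,0,-1.3,0,1]]]'
python3 -m jog '[[[0,0,0,0,1],[0,0,0,0,1],[0,0,0,0,1]]]'
python3 wr.py w2
```

```text
t: 4.75
tcp_pos: [0.615, 0.014, 0.1398]
eef_rot: [0.001, -0.002, 0.707, -0.707]
ft_force: [-0.7, -0.5, -0.7]
gripper_width: 0.0397
t: 5.05
tcp_pos: [0.6142, 0.0097, 0.1404]
eef_rot: [0.0, 0.0, -0.707, 0.708]
ft_force: [0.1, -0.9, -1.3]
gripper_width: 0.039
5.1 [0.6143 0.0098 0.1406] 0.039508493807948034 
 [[-1.    -0.     0.   ]
 [-0.    -0.001 -1.   ]
 [ 0.    -1.     0.001]]
blue [ 20. 222.]
blue [ 70. 188.]
green [300. 252.]
green [276. 193.]
red [518. 221.]
red [555. 156.]
coupling_red [ 52. 383.]
coupling_blue [169. 386.]
filter_red [279. 397.]
coupling_green [403. 402.]
filter_green [531. 418.]
```

View pics/w2.png

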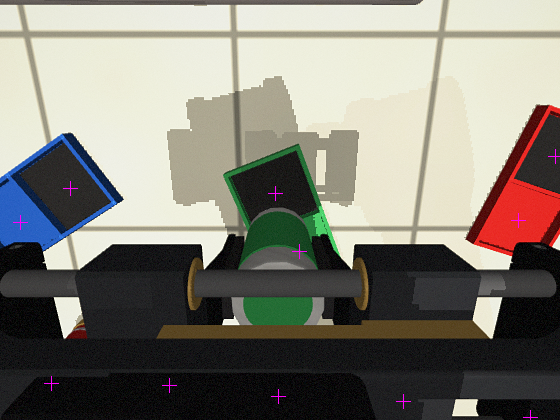

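The filter is held upright and the black bay is centred at (275,193), as predicted. Now I lower it and let go.

```bash
python3 -m jog '[[[0,2,0,0,1],[0,3,0,0,1],[0,3,0,0,1],[0,2,0,0,1],[0,1,0,0,1],[0,0.45,0,0,1],[0,0,0,0,1],[0,0,0,0,1]]]'
python3 -m jog '[[[0,0,0,0,0.45],[0,0,0,0,0.35],[0,0,0,0,0.3],[0,0,0,0,0.3],[0,-2,0,0,0.3],[0,-3,0,0,0.3],[0,-3,0,0,0.3],[0,-3,0,0,0.3]]]'
python3 -m jog '[[[1.5,0,1,0,0.3],[2.5,0,1.6,0,0.3],[3,0,2,0,0.3],[3,0,2,0,0.3],[3,0,2,0,0.3],[3,0,2,0,0.3],[2,0,1.3,0,0.3],[1,0,0.5,0,0.3],[0,0,0,0,0.3],[0,0,0,0,0.3]]]'
python3 wr.py w3
```

```text
t: 5.9
tcp_pos: [0.6155, 0.0115, 0.0273]
eef_rot: [-0.001, -0.0, -0.707, 0.707]
ft_force: [0.2, 0.1, -1.0]
gripper_width: 0.0395
t: 6.7
tcp_pos: [0.6146, 0.0117, 0.1373]
eef_rot: [-0.001, 0.001, -0.707, 0.707]
ft_force: [0.3, -0.5, -0.0]
gripper_width: 0.0603
t: 7.7
tcp_pos: [0.426, -0.1121, 0.1363]
eef_rot: [-0.001, 0.001, -0.707, 0.707]
ft_force: [1.0, -0.9, -0.3]
gripper_width: 0.061
7.75 [ 0.4261 -0.1119  0.1362] 0.06117368463457529 
 [[-1.     0.001  0.004]
 [-0.004  0.    -1.   ]
 [-0.001 -1.    -0.   ]]
green [170.  63.]
red [431.  19.]
filter_red [124. 214.]
coupling_green [280. 222.]
filter_green [440. 246.]
```

View pics/w3.png

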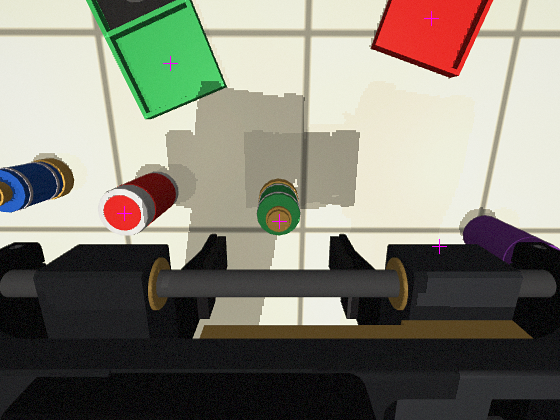

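The green coupling is right under the gripper, nipple at (280,222) on its marker. I pick it up and place it in the green plain bay at (.550,-.016).

```bash
python3 -m jog '[[[0.2,2,0.3,0,0.3],[0,3,0,0,0.3],[0,3,0,0,0.3],[0,2,0,0,0.3],[0,1.2,0,0,0.3],[0,0.4,0,0,0.3],[0,0,0,0,0.3]]]'
python3 -m jog '[[[0,0,0,0,1],[0,0,0,0,1],[0,0,0,0,1],[0,0,0,0,1],[0,-1,0,0,1],[0,-2,0,0,1],[0,-3,0,0,1],[0,-3,0,0,1],[0,-2,0,0,1],[0,-1,0,0,1]]]'
python3 -m jog '[[[-1,0,-0.8,0,1],[-2,0,-1.6,0,1],[-2.3,0,-1.8,0,1],[-2.3,0,-1.8,0,1],[-2.3,0,-1.8,0,1],[-1.8,0,-1.5,0,1],[-0.9,0,-0.6,0,1],[0,0,0,0,1],[0,0,0,0,1]]]'
```

```text
t: 8.45
tcp_pos: [0.4235, -0.1154, 0.0201]
eef_rot: [0.001, -0.001, 0.707, -0.707]
ft_force: [0.6, 1.2, 0.2]
gripper_width: 0.061
t: 9.45
tcp_pos: [0.4236, -0.1161, 0.1423]
eef_rot: [-0.002, -0.0, -0.707, 0.708]
ft_force: [0.5, 0.4, -3.3]
gripper_width: 0.0365
t: 10.35
tcp_pos: [0.548, -0.0174, 0.1396]
eef_rot: [-0.0, 0.001, -0.707, 0.707]
ft_force: [-0.6, -0.6, -2.8]
gripper_width: 0.036
```

```bash
python3 -m jog '[[[0,2,0,0,1],[0,3,0,0,1],[0,3,0,0,1],[0,2,0,0,1],[0,1,0,0,1],[0,0.4,0,0,1],[0,0,0,0,1],[0,0,0,0,1]]]'
python3 -m jog '[[[0,0,0,0,0.45],[0,0,0,0,0.35],[0,0,0,0,0.3],[0,0,0,0,0.3],[0,-2,0,0,0.3],[0,-3,0,0,0.3],[0,-3,0,0,0.3],[0,-3,0,0,0.3]]]'
python3 -m jog '[[[1,0,-0.2,0,0.3],[2,0,-0.4,0,0.3],[2.2,0,-0.5,0,0.3],[2.2,0,-0.5,0,0.3],[2,0,-0.4,0,0.3],[1.5,0,-0.3,0,0.3],[1,0,-0.2,0,0.3],[0,0,0,0,0.3],[0,0,0,0,0.3]]]'
python3 wr.py w4
```

```text
t: 11.15
tcp_pos: [0.5495, -0.0168, 0.0272]
eef_rot: [-0.001, 0.0, -0.707, 0.707]
ft_force: [0.8, 0.2, -2.3]
gripper_width: 0.0364
t: 11.95
tcp_pos: [0.5487, -0.0165, 0.1373]
eef_rot: [-0.001, 0.001, -0.707, 0.707]
ft_force: [0.6, -0.4, 0.2]
gripper_width: 0.061
t: 12.85
tcp_pos: [0.4301, 0.008, 0.1361]
eef_rot: [-0.001, 0.0, -0.707, 0.707]
ft_force: [0.5, -0.3, 0.4]
gripper_width: 0.061
12.9 [0.4303 0.0081 0.1361] 0.06102146595153689 
 [[-1.     0.     0.002]
 [-0.002  0.    -1.   ]
 [-0.    -1.    -0.   ]]
green [303.  69.]
coupling_blue [141. 203.]
filter_red [277. 219.]
coupling_green [431. 227.]
```

View pics/w4.png

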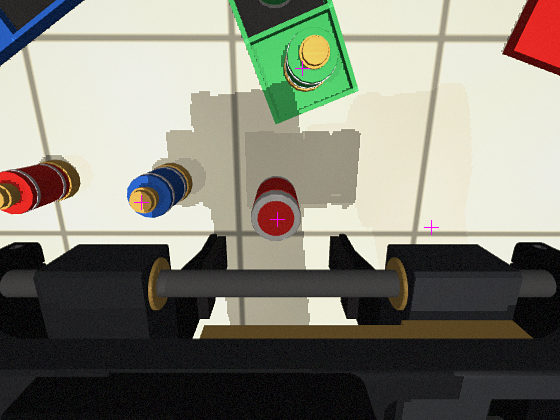

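The green coupling stands in its plain bay (foot near (303,70)), and the red filter at (277,219) is centred under the gripper. Next I take it to the red tray's black bay at (.654,-.268).

```bash
python3 -m jog '[[[0,2,0,0,0.3],[0,3,0,0,0.3],[0,3,0,0,0.3],[0,2,0,0,0.3],[0,1.2,0,0,0.3],[0,0.4,0,0,0.3],[0,0,0,0,0.3]]]'
python3 -m jog '[[[0,0,0,0,1],[0,0,0,0,1],[0,0,0,0,1],[0,0,0,0,1],[0,-1,0,0,1],[0,-2,0,0,1],[0,-3,0,0,1],[0,-3,0,0,1],[0,-2,0,0,1],[0,-1,0,0,1]]]'
python3 -m jog '[[[-1.3,0,1.7,0,1],[-2.5,0,3.1,0,1],[-2.6,0,3.2,0,1],[-2.6,0,3.2,0,1],[-2.6,0,3.2,0,1],[-2.6,0,3.2,0,1],[-2.6,0,3.2,0,1],[-2.5,0,3.1,0,1],[-2,0,2.5,0,1],[-1,0,1.2,0,1]]]'
python3 -m jog '[[[0,0,0,0,1],[0,0,0,0,1]]]'
```

```text
t: 13.6
tcp_pos: [0.4301, 0.0083, 0.0201]
eef_rot: [0.001, -0.001, 0.707, -0.707]
ft_force: [-0.5, -0.2, -0.5]
gripper_width: 0.0613
t: 14.6
tcp_pos: [0.4305, 0.0083, 0.1423]
eef_rot: [-0.002, -0.0, -0.707, 0.707]
ft_force: [0.7, -0.3, -1.1]
gripper_width: 0.0392
t: 15.6
tcp_pos: [0.6534, -0.2702, 0.1385]
eef_rot: [0.001, 0.001, -0.707, 0.707]
ft_force: [-2.2, 0.2, -2.0]
gripper_width: 0.0396
t: 15.8
tcp_pos: [0.6528, -0.2665, 0.1392]
eef_rot: [0.0, -0.001, 0.708, -0.707]
ft_force: [0.0, 1.1, -1.7]
gripper_width: 0.0395
```

```bash
python3 -m jog '[[[0,2,0,0,1],[0,3,0,0,1],[0,3,0,0,1],[0,2,0,0,1],[0,1,0,0,1],[0,0.4,0,0,1],[0,0,0,0,1],[0,0,0,0,1]]]'
python3 -m jog '[[[0,0,0,0,0.45],[0,0,0,0,0.35],[0,0,0,0,0.3],[0,0,0,0,0.3],[0,-2,0,0,0.3],[0,-3,0,0,0.3],[0,-3,0,0,0.3],[0,-3,0,0,0.3]]]'
python3 -m jog '[[[0.7,0,-1.7,0,0.3],[1.4,0,-3.4,0,0.3],[1.4,0,-3.4,0,0.3],[1.4,0,-3.4,0,0.3],[1.4,0,-3.4,0,0.3],[1.4,0,-3.4,0,0.3],[1.4,0,-3.4,0,0.3],[1.4,0,-3.4,0,0.3],[1.4,0,-3.4,0,0.3],[1.4,0,-3.4,0,0.3]]]'
python3 -m jog '[[[1.4,0,-3.4,0,0.3],[1.4,0,-3.4,0,0.3],[1.4,0,-3.4,0,0.3],[1.4,0,-3.1,0,0.3],[1.1,0,-2,0,0.3],[0.7,0,-1.2,0,0.3],[0,0,0,0,0.3],[0,0,0,0,0.3]]]'
python3 wr.py w5
```

```text
t: 16.6
tcp_pos: [0.6541, -0.2674, 0.0276]
eef_rot: [-0.001, 0.0, -0.707, 0.707]
ft_force: [0.6, 0.5, -1.3]
gripper_width: 0.0393
t: 17.4
tcp_pos: [0.6532, -0.2673, 0.1373]
eef_rot: [-0.001, 0.001, -0.707, 0.707]
ft_force: [0.2, -0.7, -1.1]
gripper_width: 0.0608
t: 18.4
tcp_pos: [0.519, 0.0567, 0.1363]
eef_rot: [-0.001, 0.0, -0.707, 0.707]
ft_force: [-0.2, 0.9, -1.1]
gripper_width: 0.0613
t: 19.2
tcp_pos: [0.4459, 0.2192, 0.136]
eef_rot: [-0.001, 0.0, -0.707, 0.707]
ft_force: [0.5, -0.6, 0.3]
gripper_width: 0.0612
19.25 [0.4461 0.2188 0.1359] 0.06070318353575296 
 [[-1.     0.     0.   ]
 [-0.    -0.001 -1.   ]
 [-0.    -1.     0.001]]
blue [207.  46.]
green [531.  87.]
green [519.   5.]
coupling_red [269. 219.]
coupling_blue [411. 223.]
filter_red [541. 238.]
```

View pics/w5.png

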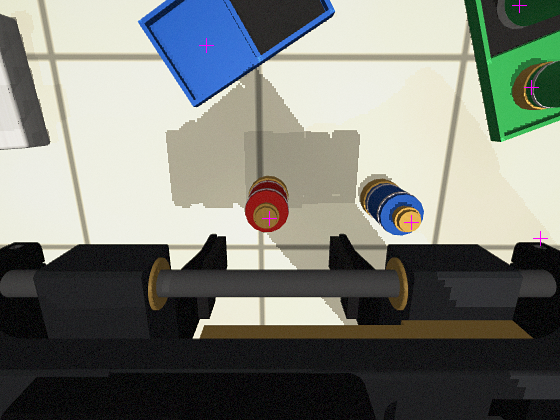

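The red coupling's nipple is at (265,218), about 8 mm to the left of the tool. The blue coupling is at (409,221), and both green-tray parts are in place. I take the red coupling to the red plain bay at (.586,-.246).

```bash
python3 -m jog '[[[0,2,-0.8,0,0.3],[0,3,0,0,0.3],[0,3,0,0,0.3],[0,2,0,0,0.3],[0,1.2,0,0,0.3],[0,0.4,0,0,0.3],[0,0,0,0,0.3]]]'
python3 -m jog '[[[0,0,0,0,1],[0,0,0,0,1],[0,0,0,0,1],[0,0,0,0,1],[0,-1,0,0,1],[0,-2,0,0,1],[0,-3,0,0,1],[0,-3,0,0,1],[0,-2,0,0,1],[0,-1,0,0,1]]]'
python3 -m jog '[[[-0.5,0,1.7,0,1],[-1,0,3.2,0,1],[-1,0,3.4,0,1],[-1,0,3.4,0,1],[-1,0,3.4,0,1],[-1,0,3.4,0,1],[-1,0,3.4,0,1],[-1,0,3.4,0,1],[-1,0,3.4,0,1],[-1,0,3.4,0,1]]]'
python3 -m jog '[[[-1,0,3.4,0,1],[-1,0,3.4,0,1],[-1,0,3.2,0,1],[-0.8,0,2.6,0,1],[-0.5,0,1.7,0,1],[-0.2,0,0.9,0,1],[0,0,0,0,1],[0,0,0,0,1],[0,0,0,0,1]]]'
```

```text
t: 19.95
tcp_pos: [0.4457, 0.2278, 0.0201]
eef_rot: [-0.0, 0.0, -0.707, 0.707]
ft_force: [-0.6, 0.1, 0.0]
gripper_width: 0.0608
t: 20.95
tcp_pos: [0.4458, 0.2287, 0.1423]
eef_rot: [0.002, 0.0, 0.707, -0.707]
ft_force: [0.8, 0.4, -2.2]
gripper_width: 0.036
t: 21.95
tcp_pos: [0.5406, -0.0939, 0.1396]
eef_rot: [0.0, -0.001, 0.707, -0.707]
ft_force: [0.1, 0.1, -1.8]
gripper_width: 0.0364
t: 22.85
tcp_pos: [0.5863, -0.2429, 0.1401]
eef_rot: [0.001, -0.001, 0.707, -0.707]
ft_force: [-0.4, 0.5, -1.9]
gripper_width: 0.0365
```

```bash
python3 -m jog '[[[0,2,0.3,0,1],[0,3,0,0,1],[0,3,0,0,1],[0,2,0,0,1],[0,1,0,0,1],[0,0.4,0,0,1],[0,0,0,0,1],[0,0,0,0,1]]]'
python3 -m jog '[[[0,0,0,0,0.45],[0,0,0,0,0.35],[0,0,0,0,0.3],[0,0,0,0,0.3],[0,-2,0,0,0.3],[0,-3,0,0,0.3],[0,-3,0,0,0.3],[0,-3,0,0,0.3]]]'
python3 -m jog '[[[0.7,0,-1.7,0,0.3],[1.3,0,-3.2,0,0.3],[1.3,0,-3.2,0,0.3],[1.3,0,-3.2,0,0.3],[1.3,0,-3.2,0,0.3],[1.3,0,-3.2,0,0.3],[1.3,0,-3.2,0,0.3],[1.3,0,-3.2,0,0.3],[1.3,0,-3.2,0,0.3],[1.2,0,-3.2,0,0.3]]]'
python3 -m jog '[[[1,0,-2.6,0,0.3],[0.7,0,-1.8,0,0.3],[0.3,0,-1,0,0.3],[0,0,0,0,0.3],[0,0,0,0,0.3]]]'
python3 wr.py w6
```

```text
t: 23.65
tcp_pos: [0.5871, -0.2476, 0.0274]
eef_rot: [-0.001, 0.0, -0.707, 0.707]
ft_force: [0.0, 0.3, -2.2]
gripper_width: 0.0364
t: 24.45
tcp_pos: [0.5862, -0.2474, 0.1374]
eef_rot: [-0.001, 0.001, -0.707, 0.707]
ft_force: [0.4, -0.1, -0.3]
gripper_width: 0.061
t: 25.45
tcp_pos: [0.462, 0.0585, 0.1363]
eef_rot: [-0.001, 0.0, -0.707, 0.707]
ft_force: [0.9, 0.5, -0.3]
gripper_width: 0.0611
t: 25.95
tcp_pos: [0.4429, 0.1103, 0.1361]
eef_rot: [-0.001, 0.0, -0.707, 0.707]
ft_force: [-0.4, -0.4, 0.0]
gripper_width: 0.0607
26.0 [0.443  0.1101 0.136 ] 0.060559020044616746 
 [[-1.     0.     0.001]
 [-0.001 -0.    -1.   ]
 [-0.    -1.     0.   ]]
blue [84. 42.]
green [414.  84.]
green [393.   1.]
coupling_red [130. 215.]
coupling_blue [274. 219.]
filter_red [405. 235.]
coupling_green [556. 242.]
```

View pics/w6.png

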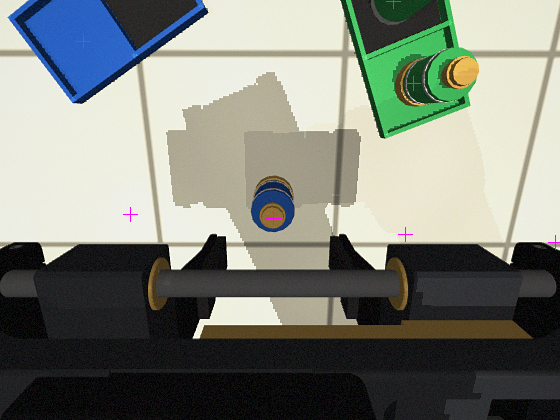

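The blue coupling at (273,216) is centred on its marker. It goes to the blue plain bay at (.584,.282).

```bash
python3 -m jog '[[[0,2,-0.3,0,0.3],[0,3,0,0,0.3],[0,3,0,0,0.3],[0,2,0,0,0.3],[0,1.2,0,0,0.3],[0,0.4,0,0,0.3],[0,0,0,0,0.3]]]'
python3 -m jog '[[[0,0,0,0,1],[0,0,0,0,1],[0,0,0,0,1],[0,0,0,0,1],[0,-1,0,0,1],[0,-2,0,0,1],[0,-3,0,0,1],[0,-3,0,0,1],[0,-2,0,0,1],[0,-1,0,0,1]]]'
python3 -m jog '[[[-0.9,0,-1,0,1],[-1.9,0,-2.2,0,1],[-2.1,0,-2.5,0,1],[-2.1,0,-2.5,0,1],[-2.1,0,-2.5,0,1],[-2,0,-2.5,0,1],[-1.7,0,-2.2,0,1],[-0.9,0,-1,0,1],[-0.4,0,-0.5,0,1],[0,0,0,0,1]]]'
python3 -m jog '[[[0,0,0,0,1],[0,0,0,0,1]]]'
```

```text
t: 26.7
tcp_pos: [0.4428, 0.1139, 0.0201]
eef_rot: [0.0, -0.001, 0.707, -0.707]
ft_force: [0.4, 0.5, 0.6]
gripper_width: 0.061
t: 27.7
tcp_pos: [0.4431, 0.1145, 0.1423]
eef_rot: [-0.002, -0.0, -0.707, 0.707]
ft_force: [-0.7, -0.7, -1.9]
gripper_width: 0.0362
t: 28.7
tcp_pos: [0.5828, 0.2838, 0.1393]
eef_rot: [-0.0, 0.001, -0.707, 0.707]
ft_force: [-0.6, -1.2, -1.9]
gripper_width: 0.0366
t: 28.9
tcp_pos: [0.583, 0.2825, 0.1401]
eef_rot: [-0.0, 0.0, -0.707, 0.707]
ft_force: [0.1, -0.5, -2.6]
gripper_width: 0.036
```

Lower, release and lift. Then back off toward the base (TCP to about x 0.42) so the cameras can see the trays.

```bash
python3 -m jog '[[[0,2,0,0,1],[0,3,0,0,1],[0,3,0,0,1],[0,2,0,0,1],[0,1,0,0,1],[0,0.4,0,0,1],[0,0,0,0,1],[0,0,0,0,1]]]'
python3 -m jog '[[[0,0,0,0,0.45],[0,0,0,0,0.35],[0,0,0,0,0.3],[0,0,0,0,0.3],[0,-2,0,0,0.3],[0,-3,0,0,0.3],[0,-3,0,0,0.3],[0,-3,0,0,0.3]]]'
python3 -m jog '[[[1,-1,-0.5,0,0.3],[2,-1,-0.5,0,0.3],[2,-1,-0.5,0,0.3],[2,-1,-0.5,0,0.3],[2,-1,-0.5,0,0.3],[2,-1,-0.5,0,0.3],[2,0,-0.5,0,0.3],[2,0,-0.5,0,0.3],[1,0,0,0,0.3],[0,0,0,0,0.3]]]'
python3 - <<'E'
from h import *
f=optics.grab_frame("top"); g=optics.grab_frame("scene"); m=json.load(open('m.json'))
a=cv2.resize(f["color"][130:270,150:470],(800,350),interpolation=cv2.INTER_CUBIC)
b=cv2.resize(g["color"][150:360,120:420],None,fx=1,fy=1); b=cv2.resize(g["color"][180:345,170:400],(349,250),interpolation=cv2.INTER_CUBIC)
o=np.zeros((600,800,3),np.uint8); o[:350]=a; o[350:,:349]=b
cv2.imwrite('pics/fin.png',cv2.cvtColor(o,cv2.COLOR_RGB2BGR))
for nme in('coupling_red','coupling_green','coupling_blue','filter_red','filter_green'):
    t,c=nme.split('_')[0],nme.split('_')[1]; T=m[c]; top=T['plain' if t=='coupling' else 'black']
    for fr,n in((f,'top'),(g,'scene')):
        u=proj(fr,[*top,.042]); d=finder.spot_in(nme+'_center',fr)
        L=[np.array(x['location'])[::-1]*[560,420] for x in d]
        if L:
            i=min(range(len(L)),key=lambda i:np.hypot(*(L[i]-u))); p=back(fr,L[i],.042)[:2]-np.array(T['o']); y=np.radians(T['yaw']); r=np.array([[np.cos(y),np.sin(y)],[-np.sin(y),np.cos(y)]])@p
            print(nme,n,'tray xy mm',(r*1000).round(1),'p',round(d[i]['p'],2))
        else: print(nme,n,'not found')
E
```

```text
t: 29.7
tcp_pos: [0.5838, 0.2838, 0.0273]
eef_rot: [0.001, -0.0, 0.707, -0.707]
ft_force: [0.5, 0.7, -1.0]
gripper_width: 0.0365
t: 30.5
tcp_pos: [0.5831, 0.2835, 0.1373]
eef_rot: [0.001, -0.001, 0.707, -0.707]
ft_force: [-0.3, 0.1, 0.0]
gripper_width: 0.0608
t: 31.5
tcp_pos: [0.4219, 0.3233, 0.1958]
eef_rot: [-0.001, 0.001, -0.707, 0.707]
ft_force: [0.5, -0.4, 0.9]
gripper_width: 0.0611
coupling_red top not found
coupling_red scene tray xy mm [-40.9  -0.7] p 0.74
coupling_green top tray xy mm [-25.3  -1.9] p 0.68
coupling_green scene tray xy mm [-28.3 -13.6] p 0.57
coupling_blue top tray xy mm [-27.    2.6] p 0.45
coupling_blue scene tray xy mm [-42.9  11.4] p 0.75
filter_red top tray xy mm [33.5 -1.2] p 0.48
filter_red scene tray xy mm [40.5  3.9] p 0.83
filter_green top tray xy mm [37.1 -2.4] p 0.6
filter_green scene tray xy mm [34.7 10.5] p 0.69
```

View pics/fin.png

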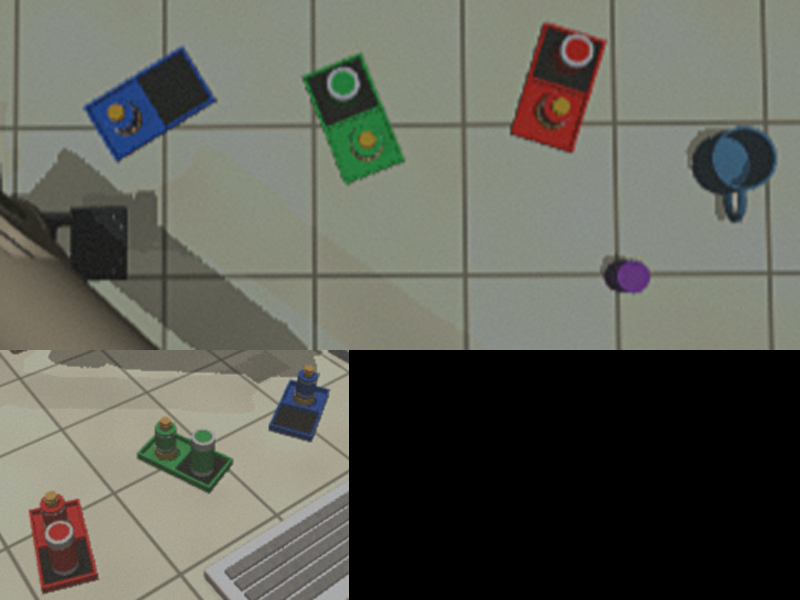

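The final picture shows all five parts upright in the right bays, with the mug and the purple look-alike where they were. I'll do one numeric check from the part tops (pixels read off this picture), then hand in.

Run:
```python
from h import *
from rig import sign_off
f=optics.grab_frame("top"); m=json.load(open('m.json')); ok=True
for n,(u,v) in {'coupling_blue':(116,112),'filter_green':(343,83),'coupling_green':(368,140),'filter_red':(576,50),'coupling_red':(561,106)}.items():
    T=m[n.split('_')[1]]; p=back(f,(150+u*.4,130+v*.4),.08)[:2]-np.array(T['o']); y=np.radians(T['yaw'])
    r=1000*np.array([[np.cos(y),np.sin(y)],[-np.sin(y),np.cos(y)]])@p; e=r-[-35.5 if 'coup' in n else 35.5,0]; print(n,e.round(1)); ok&=abs(e[0])<12 and abs(e[1])<14
print(ok)
if ok: print(sign_off())
```

```text
coupling_blue [ 1.6 -1.7]
filter_green [-0.9 -2.3]
coupling_green [-4.3 -4.4]
filter_red [-0.2 -1.9]
coupling_red [ 1.4 -4.3]
True
the job is handed in; nothing more can be done
None
```

All five parts are put away and the job is handed in, with about 32 s of the 120 s used. Each coupling stands in the plain bay of its own colour's tray, and the red and green filters stand in the black bays.

**Position check:** In the last top view, the tops of the parts are within 4.4 mm of their bay centres on each axis. The allowed error is 14.5 mm along tray x and 17.5 mm along tray y.

**Upright and released:** The last top and scene pictures show every part upright and the gripper well clear of them.

**Bystanders:** The mug and the purple look-alike were never approached, and the mug showed where it started. I also never approached the gauge. It was partly visible beside the blue tray in a mid-job wrist picture but outside the final crops, so I did not re-check it.

**Checks that disagreed or failed:**
- The trained network missed the red coupling in the last top view, though it found it in the scene view.
- For the other four parts its positions were up to about 14 mm off bay centre, still inside the right bays. It marks the visible middle of a part, so I relied on the part tops instead.
- At the start it also took the purple cylinder for the green filter and the blue coupling for the red filter, so I chose the parts by colour and shape.

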